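# Lock the bottle turntable's shaft with its drop bar

### The job

Lock the bottle turntable: push the upright post on the steel disc to turn the disc until one of the slots in its rim lies under the raised lock bar, then press the bar's head down so that the bar passes through the slot and is fully home. Fingertip pushes do it all and nothing needs gripping; do not pull the bar up, and leave the bottles, cap, beaker, spanner and knife alone.

Things in the scene. Friction and masses are not known exactly. Their poses are not given: they have to be found in the camera images.
- turntable: hand-turned bottle turntable, screwed to the table: white housing 330 x 300 mm with its deck 50 mm above the table. Origin at table height on the disc's axis; +x points from the axis to the lock bar, z up. The bar's guide bracket, on the deck's side away from the robot, covers x = 100 to 175, y = -22 to 22 mm and is 132 mm high above the table
- disc_axis (a point): point on the disc's upright axis in the plane of the disc's upper face, 72 mm above the table. A white six-pocket bottle star (138 mm diameter, its top 104 mm above the table) and a black hub nut (42 mm diameter, top 136 mm) sit on the disc here and turn with it
- disc (a joint): turn of the slotted dark steel disc (260 mm diameter, 62 to 72 mm above the table), rad, growing anticlockwise from above. At 0 slot_a lies exactly under the bar, at 3.1416 or -3.1416 slot_b does; either serves. The two open slots in the rim are opposite each other, 20 mm wide, 34 mm deep. It turns right round, with friction of about 0.4 N m, and stays where it is left
- slot_a (a point): centre of one slot at the disc's upper face, 115 mm from the axis (the bar's distance); its frame turns with the disc
- slot_b (a point): the same for the opposite slot
- post_top (a point): top centre of the turning post, a black upright grip of 20 mm diameter on the disc, from 72 to 140 mm above the table, 85 mm from the axis, a quarter turn anticlockwise (from above) from slot_a. It turns with the disc; push it sideways to turn the disc. Beside it the star reaches 69 mm from the axis
- lock_bar (a joint): how far the lock bar is down, m: 0 raised (nose 10 mm above the disc), 0.040 home, its head seated on the guide block: a solid stop. Upright steel bar, 14 mm wide across the slot, 20 mm along it, 115 mm from the disc's axis; nose tapered over 8 mm to 6 mm wide. Moves stiffly (about 5 N), stays where left. With no slot under it, it lands on the disc at about 0.010
- bar_head (a point): centre of the top of the bar's round head (34 mm diameter, 10 mm thick), about 182 mm above the table when raised, 142 mm when home; moves with the bar
- bottle_deck: amber glass bottle with a white cap, 45 mm diameter, 105 mm tall, standing on a corner of the turntable's deck; to be left alone. Origin at the centre of its underside.
- bottle_left: another such amber bottle, standing on the table at the turntable's left; to be left alone. Origin at the centre of its underside.
- bottle_right: another such amber bottle, standing on the table at the turntable's right; to be left alone. Origin at the centre of its underside.
- cap: white plastic bottle cap, 28 mm diameter, 17 mm tall, lying on a corner of the turntable's deck; to be left alone. Origin at the centre of its underside.
- beaker: open steel beaker, 72 mm across the rim, 85 mm tall, on the table at the turntable's right; to be left alone. Origin at the centre of its underside.
- spanner: flat open-ended steel spanner about 190 mm long and 8 mm thick, lying on the table at the turntable's left; to be left alone. Origin at the centre of its underside.
- knife: black and yellow box knife about 130 mm long, lying on the table at the turntable's right; to be left alone. Origin at the centre of its underside.

How it is judged:
By the outcome, as a careful person would: the job done as asked, in the order asked, and still so for the second after the job is handed in, with the robot touching nothing.
It also fails if it takes over 45 s, if anything falls off the work surface, if the arm or the gripper's body presses on something with over 40 N, if the wrist force passes 120 N, or if a joint passes its speed limit or range.

### The arm

A 6-joint arm with a two-finger parallel gripper is mounted at the origin on the work surface. World frame = base frame: x ahead of the robot, y to its left, z up, the work surface at z = 0. Lengths are in mm, angles in rad, forces in N, time in s.
With the tool pointing down it reaches from about 350 to 875 mm from the base axis. Payload 4.2 kg.
Tool frame: the origin (TCP) lies at the very end of the fingers, on their centre line; the grasp point (between the pads) lies 19 mm behind it; z points along the fingers, y is the line along which they close (so a half turn about z gives the same grasp; the last joint's range is limited). The gripper opens to 85 mm and grips with 20 to 120 N. Pads are 22 mm wide; open, the fingers measure 114 mm over their backs; the gripper's body (76 mm by 85 mm) begins 54 mm behind the grasp point. The pads swing forward as they close: fully open they stand 13 mm farther back than shut.
Start: joints at [-0.867, 0.385, 0.008, 0, -1.194, -0.259], TCP at [268.935, -564.157, 231.312] pointing down, gripper open.
Joint ranges: [-3.14, 3.14], [-1.21, 2.06], [-1.07, 1.41], [-3.16, 2.05], [-2.99, -0.16], [-3.1, 3.1]. Speed limits (rad/s): [2.79, 2.79, 3.14, 3.14, 3.14, 3.14].

### API

Orientations are given as a unit quaternion [x, y, z, w].
In Python, from bench import arm gives the robot as it stands. The module is installed in compiled form; this text tells all that it offers.
- The arm moves only by the tool drive_tool, never from a script. Its argument "targets" is a list of rows, each a list of 5 numbers: the closure, from -1 (fully open) to 1 (shut), then the shift along the tool's x, y, z in mm, then the turn about the tool's z in degrees. In form: [[grip, tx, ty, tz, roll], ...]. A call has 1 to 12 rows; each row is the pose to reach, as a shift and turn from the pose commanded when the call began, along the tool's axes at that moment; what a row does not reach only later rows make up. A row lasts 1/10 s, in which the tool goes at most 50 mm and 8.59 degrees, less where a joint would pass 70% of its speed; a pose out of reach is approached as far as the arm can. A call with a gripper value outside its range is refused whole. The fingers move at their own pace and stop on an object; the grip force is fixed at half the most. Time passes only in rows, so rows that repeat a pose let the fingers close. It gives the time, the measured TCP pose, the force, the opening and the grip force at its end, in the units of the state.
- arm.read_state(): the state, without advancing time (a new reading comes with each control period).
- arm.get_image(name): name is "scene" or "top"; returns the picture (480x640x3 uint8, blue, green, red); there is no depth.
- arm.camera_params(name): a dict with "fov_y" (degrees; the focal length in pixels is half the picture's height over the tangent of half this angle, whatever the lens; pixels are square), "cx", "cy" (the principal point, pixels), "rvec" (rotation vector, rad) and "tvec" (3), from world to camera coordinates, as OpenCV has them. Camera axes: x right, y down, z forward; pixel columns grow to the right and rows downward; lengths in mm; the calibration is good to about 2 mm. A picture is of the moment at which its call begins. camera_params takes no time and is no camera call.
- arm.job_done(): hands the job in; it is judged then, once.
The state is a dict: "clock": time; "joints": joint angles; "joint_vel": joint speeds; "joint_efforts": joint torques, N m; "position": TCP position; "ee_rot": TCP orientation; "contact_force": force on the tool from outside, world axes, zero at the start; "wrist_torque": the same for the moment, N m; "gripper_width": finger opening in mm; "grasp_force": force on a finger pad.
Only numpy, scipy, OpenCV 4.12 (cv2) and the standard library are available. Lean on these libraries where they do the work, as an engineer would, in place of code of your own. Each camera call takes 0.05 s, during which the arm holds its last target. There are 200 camera calls.

## Working session

There is one attempt and no reset: what is moved stays moved. The work goes in short steps, Python scripts to look and compute and a tool call to move; the robot and the scene stay as the last step left them, time stands still between calls to the robot, and variables do not carry over. Pictures are saved under pics/ and viewed, at most 10 in all, crops included, and the job is handed in when it is done.

Besides the shell and the picture viewer there is one more tool, called after "Call:" by a JSON object that holds its "method" and its "body". drive_tool: Moves the arm, as the interface text tells. Its arguments: {"type":"object","properties":{"targets":{"type":"array","items":{"type":"array","items":{"type":"number"}}}},"required":["targets"]}

```bash
mkdir -p pics; python3 - <<'E'
from bench import arm
import cv2
for n in("scene","top"):
    cv2.imwrite(f"pics/{n}0.png",arm.get_image(n)); print(n,arm.camera_params(n))
print(arm.read_state())
E
```

```text
scene {'fov_y': 46.878704746631506, 'cx': 322.9638646031618, 'cy': 240.65524320440923, 'rvec': array([ 2.10325499,  1.63207702, -0.47427913]), 'tvec': array([-157.53620195, -381.90669938, 1636.94841521])}
top {'fov_y': 53.35781818129951, 'cx': 314.8130215788106, 'cy': 236.48217372514245, 'rvec': array([ 2.13348214, -2.14339985,  0.13093215]), 'tvec': array([ 10.15935687, 556.25309051, 917.55544462])}
{'clock': 0.1, 'joints': array([-8.67373717e-01,  3.85528720e-01,  6.75615394e-03, -3.99044872e-04,
       -1.19402703e+00, -2.58571766e-01]), 'joint_vel': array([-0.00035537, -0.0013997 ,  0.00318017,  0.00219746,  0.00079433,
       -0.00122129]), 'joint_efforts': array([-2.79477426e-04, -3.93320560e+01,  1.88929421e+01,  4.19794455e+00,
       -2.60881628e-03, -1.24460527e-06]), 'position': array([ 268.71600659, -563.70333389,  230.30422458]), 'ee_rot': array([-2.20524046e-01,  9.75381006e-01,  9.73787091e-04, -2.99009125e-04]), 'contact_force': array([ 0.58245627, -0.04514242, -0.11157725]), 'wrist_torque': array([-0.01166835, -0.01231611, -0.00807399]), 'grasp_force': 0.0, 'gripper_width': 85.45883750662416}
```

View pics/scene0.png

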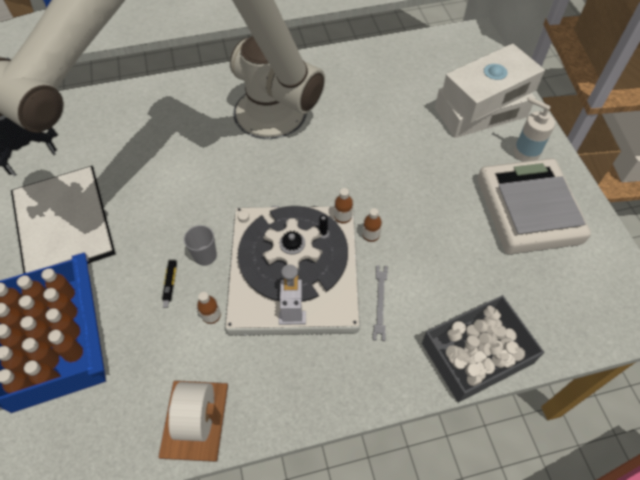

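View pics/top0.png

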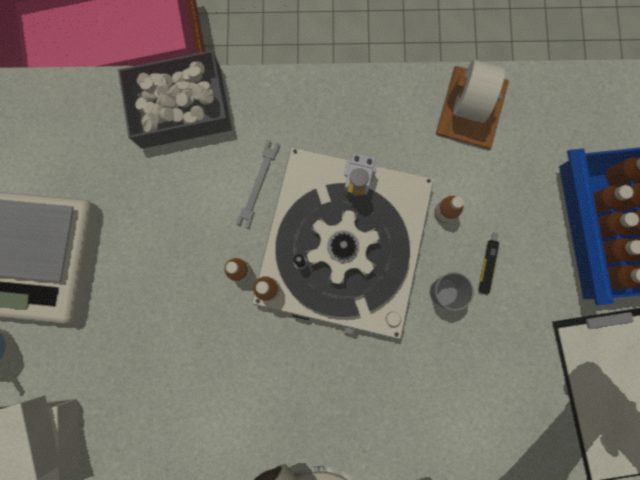

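The top view shows the hub at (343,244), slots near (323,194) and (363,305), the post top near (299,260) and the bar head near (359,177). I'll enlarge that area and convert the pixels to positions.

```bash
cat > h.py <<'E'
import numpy as np,cv2
from bench import arm
def ray(n,uv,z):
    p=arm.camera_params(n);f=240/np.tan(np.radians(p["fov_y"]/2))
    R=cv2.Rodrigues(p["rvec"])[0];c=-R.T@p["tvec"]
    d=R.T@np.array([(uv[0]-p["cx"])/f,(uv[1]-p["cy"])/f,1]);return (c+d*(z-c[2])/d[2])
def proj(n,P):
    p=arm.camera_params(n);f=240/np.tan(np.radians(p["fov_y"]/2))
    K=np.array([[f,0,p["cx"]],[0,f,p["cy"]],[0,0,1]])
    return cv2.projectPoints(np.array(P,float).reshape(-1,3),p["rvec"],p["tvec"],K,None)[0].reshape(-1,2)
E
python3 - <<'E'
from h import *
for k,uv,z in[("hub",(343,244.5),136),("slot1",(323,195),72),("slot2",(363,305),72),("post",(299,260),140),("head",(359,177),182)]:
    print(k,ray("top",uv,z).round(1))
im=cv2.imread("pics/top0.png")[140:345,235:460]
cv2.imwrite("pics/c0.png",cv2.resize(im,(800,729)[:1]+(729,),interpolation=cv2.INTER_CUBIC)[:600])
cv2.imwrite("pics/c0.png",cv2.resize(im,None,fx=2.9,fy=2.9,interpolation=cv2.INTER_CUBIC))
E
```

```text
hub [527.7 -44.8 136. ]
slot1 [633.7  -9.4  72. ]
slot2 [420.1 -83.9  72. ]
post [499.8  33.9 140. ]
head [639.4 -72.  182. ]
```

View pics/c0.png

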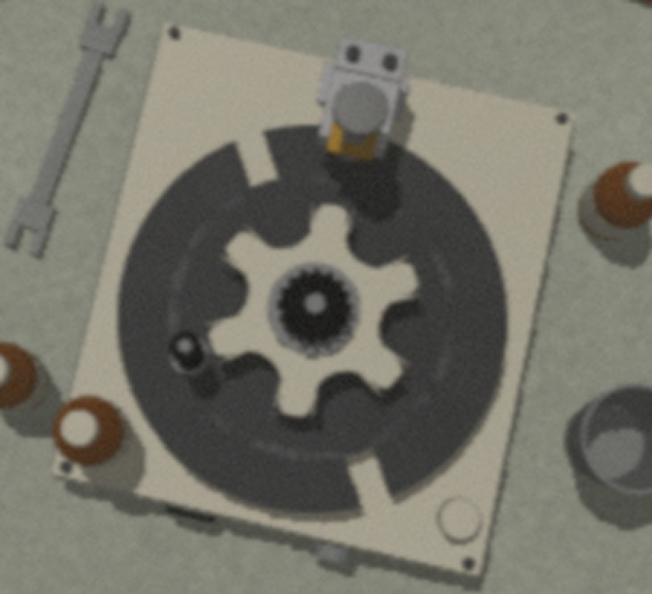

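The slot near (323,195) is slot_a, since the post sits 90° anticlockwise from it. It has to turn about 32° clockwise, so the post gets pushed from the robot's side towards +x. Next I'll refine the numbers and plan the moves.

```bash
cat >> h.py <<'E'
from scipy.spatial.transform import Rotation as Ro
def shift(tgt,ang=None,p=None):
    s=arm.read_state();R=Ro.from_quat(s["ee_rot"]).as_matrix()
    a=np.degrees(np.arctan2(R[1,0],R[0,0]))%360
    d=R.T@(np.array(tgt)-(s["position"] if p is None else p))
    print("shift",d.round(1),"x-ang",a.round(2),"roll",None if ang is None else round(a-ang,1))
E
python3 - <<'E'
from h import *
g=lambda u,v:(u/2.9+235,v/2.9+140)
A=ray("top",g(257,160),72);B=ray("top",g(370,484),72);H=ray("top",g(316,300),136);P=ray("top",g(186,346),140);L=ray("top",g(360,108),182)
print(A,B,H,P,L,"bottle",ray("top",g(78,427),155))
C=((A+B)/2+H)[:2]/2
an=lambda v:np.degrees(np.arctan2(v[1],v[0]))
print("axis",C,"slot",an((A-B)[:2]),"bar",an(L[:2]-C),np.linalg.norm(L[:2]-C),"post",an(P[:2]-C),np.linalg.norm(P[:2]-C))
# housing corner screws on deck z=50
q=[ray("top",g(*x),50)[:2] for x in((174,33),(562,118),(469,564),(66,467))]
print("deck ang",an(q[0]-q[3]),an(q[1]-q[2]),an(q[0]-q[1])-90)
shift([463,29,231],183,[268.9,-564.2,231.3])
E
```

```text
[633.32723748 -10.57943052  72.        ] [416.53338364 -83.03310798  72.        ] [529.5595037 -46.6004827 136.       ] [501.03232992  33.65740866 140.        ] [639.01689162 -72.2777402  182.        ] bottle [451.24080925  97.56608213 155.        ]
axis [527.24490713 -46.70337598] slot 18.47990641220807 bar -12.887901929253562 114.66047541643263 post 108.06561036736421 84.52783513192448
deck ang -13.397246200613262 -13.45950712886703 -13.309833635477077
shift [-430.4  452.     1.2] x-ang 205.48 roll 22.5
```

Call:
{"method": "drive_tool", "body": {"targets": [[1,-430,452,0,22.5],[1,-430,452,0,22.5],[1,-430,452,0,22.5],[1,-430,452,0,22.5],[1,-430,452,0,22.5],[1,-430,452,0,22.5],[1,-430,452,0,22.5],[1,-430,452,0,22.5],[1,-430,452,0,22.5],[1,-430,452,0,22.5],[1,-430,452,0,22.5],[1,-430,452,0,22.5]]}}

```text
clock: 1.3
position: [454.0, 4.9, 231.4]
ee_rot: [-0.026, 1.0, 0.0, 0.0]
contact_force: [0.8, -0.2, 0.2]
gripper_width: -0.1
grasp_force: 0.0
```

```bash
python3 - <<'E'
from h import *
print(arm.read_state()["position"],arm.read_state()["gripper_width"]);shift([463,29,231],183)
E
```

```text
[453.99815861   4.93312519 231.36329227] -0.10268163008839523
shift [-10.3  23.6   0.4] x-ang 183.01 roll 0.0
```

Call:
{"method": "drive_tool", "body": {"targets": [[1,-9,23,0,0],[1,-9,23,0,0],[1,-9,23,50,0],[1,-9,23,100,0],[1,-9,23,112,0],[1,-9,23,112,0],[1,-9,23,112,0]]}}

```text
clock: 2.0
position: [462.3, 25.8, 119.9]
ee_rot: [-0.026, 1.0, -0.0, 0.0]
contact_force: [0.0, -0.2, 0.7]
gripper_width: 0.3
grasp_force: 0.0
```

```bash
python3 - <<'E'
from h import *
s=arm.read_state();print(s["position"],s["contact_force"])
a=arm.get_image("top")[140:345,235:460];b=arm.get_image("scene")[160:365,210:400]
cv2.imwrite("pics/c1.png",cv2.resize(np.hstack([a,b]),None,fx=1.9,fy=1.9,interpolation=cv2.INTER_CUBIC))
shift([525.6,35,118],183)
E
```

```text
[462.3371931   25.77485229 119.8790819 ] [ 0.04002139 -0.22237266  0.70878704]
shift [-63.1   5.5   2.9] x-ang 182.97 roll -0.0
```

View pics/c1.png

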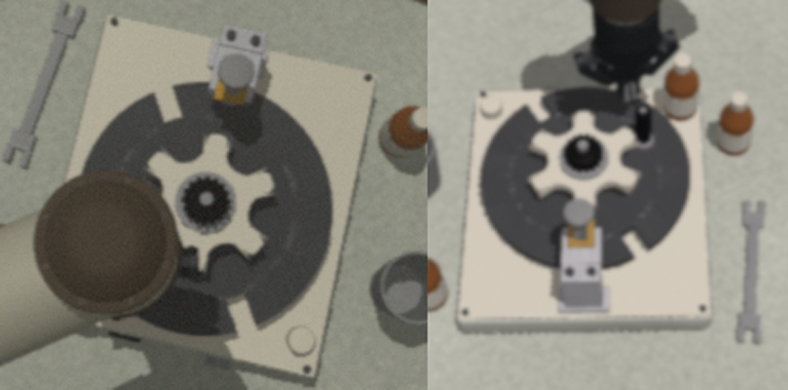

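The fingers are down just robot-side of the post (scene crop: tips at about (628,95), post at (643,120)). I'll shift towards +y and push, stopping slightly short.

Call:
{"method": "drive_tool", "body": {"targets": [[1,-6,5,2,0],[1,-12,7,2,0],[1,-18,7,2,0],[1,-24,7,2,0],[1,-30,7,2,0],[1,-36,7,2,0],[1,-42,7,2,0],[1,-47,7,2,0],[1,-52,7,2,0],[1,-56,7,2,0],[1,-56,7,2,0],[1,-56,7,2,0]]}}

```text
clock: 3.3
position: [516.6, 36.1, 116.6]
ee_rot: [-0.026, 1.0, -0.0, -0.001]
contact_force: [-3.0, 1.2, -0.7]
gripper_width: -0.4
grasp_force: 1.4
```

```bash
cat > m.py <<'E'
from h import *
import sys
s=arm.read_state();print(s["position"],s["contact_force"])
a=arm.get_image("top")[140:345,235:460];b=arm.get_image("scene")[160:365,210:400]
cv2.imwrite(sys.argv[1],cv2.resize(np.hstack([a,b]),None,fx=1.9,fy=1.9,interpolation=cv2.INTER_CUBIC))
E
python3 m.py pics/c2.png
```

```text
[516.5601651   36.07008174 116.57073929] [-3.0114723   1.15233001 -0.73175493]
```

View pics/c2.png

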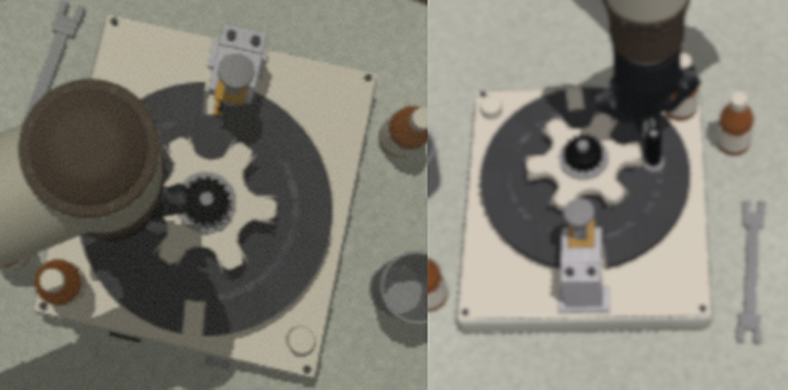

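Slot_b now shows at crop (193,317) and slot_a is just coming under the bar at (214,100). Computing the disc angle from slot_b.

```bash
python3 - <<'E'
from h import *
C=np.array([527.2,-46.7])
for uv in((193,317),(193,320)):
    B=ray("top",(235+uv[0]/1.9,140+uv[1]/1.9),72)[:2];d=C-B;print(B,np.degrees(np.arctan2(d[1],d[0])),np.linalg.norm(d))
for x in (516.6,):
    for off in(19,21,23): print(off, np.degrees(np.arccos((x+off-C[0])/85))-90)
# predicted slot_b pixel(crop) at alignment
a=np.radians(-13.2)
for r in(98,130):print((proj("top",[*(C-r*np.array([np.cos(a),np.sin(a)])),72])-[235,140])*1.9)
E
```

```text
[416.78869567 -33.86152573] -6.632489276478587 111.15521825227283
[413.83128148 -33.83297705] -6.475197156824921 114.09656707405962
19 -5.67142810391185
21 -7.027917030545694
23 -8.38837762500556
[[183.30354444 301.85978005]]
[[176.20948145 333.4674631 ]]
```

Call:
{"method": "drive_tool", "body": {"targets": [[1,-3,0,0,0],[1,-6,0,0,0],[1,-8,0,0,0],[1,-9.5,0,0,0],[1,-9.5,0,0,0],[1,-9.5,0,0,0]]}}

```text
clock: 4.0
position: [525.6, 35.7, 116.7]
ee_rot: [-0.026, 1.0, -0.001, -0.002]
contact_force: [-3.5, -2.7, -1.6]
gripper_width: -0.1
grasp_force: 2.2
```

```bash
python3 m.py pics/c3.png
```

```text
[525.64310225  35.65236686 116.72425631] [-3.4959565  -2.73977721 -1.57633491]
```

View pics/c3.png

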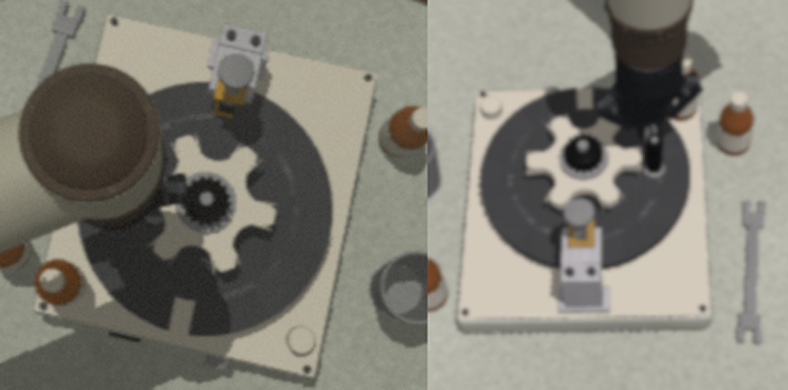

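The slot_b centre is at crop (180,317), which is on the predicted alignment line. I'll back off, rise and move over the bar head.

Call:
{"method": "drive_tool", "body": {"targets": [[1,7,0,0,0],[1,15,0,0,0],[1,15,0,-50,0],[1,15,0,-100,0],[1,15,0,-100,0],[1,-20,-35,-100,0],[1,-55,-70,-100,0],[1,-90,-105,-100,0],[1,-108,-114,-100,0],[1,-108,-114,-100,0],[1,-108,-114,-100,0]]}}

```text
clock: 5.2
position: [640.8, -71.4, 217.2]
ee_rot: [-0.026, 1.0, 0.0, 0.0]
contact_force: [-1.0, 0.3, -0.3]
gripper_width: -0.0
grasp_force: 0.0
```

```bash
cat > m2.py <<'E'
from h import *
import sys
s=arm.read_state();print(s["position"],s["contact_force"])
a=arm.get_image("top")[210:345,255:430];b=arm.get_image("scene")[160:345,250:380]
a=cv2.resize(a,None,fx=2.9,fy=2.9,interpolation=cv2.INTER_CUBIC);b=cv2.resize(b,(391*130//185,391),interpolation=cv2.INTER_CUBIC)
cv2.imwrite(sys.argv[1],np.hstack([a,b]));shift([639,-72.5,185],183)
C=np.array([527.2,-46.7]);t=np.radians(-13.2)
for r in(98,130):print((proj("top",[*(C-r*np.array([np.cos(t),np.sin(t)])),72])-[255,210])*2.9)
p=C+85*np.array([np.cos(t+np.pi/2),np.sin(t+np.pi/2)]);print("post",(proj("top",[*p,140])-[255,210])*2.9)
E
python3 m2.py pics/c4.png
```

```text
[640.81284494 -71.43395541 217.2303507 ] [-0.99323069  0.34856166 -0.31349646]Traceback (most recent call last):
  File "m2.py", line 6, in <module>
    cv2.imwrite(sys.argv[1],np.hstack([a,b]));shift([639,-72.5,185],183)
                            ~~~~~~~~~^^^^^^^
    return _nx.concatenate(arrs, 1, dtype=dtype, casting=casting)
           ~~~~~~~~~~~~~~~^^^^^^^^^^^^^^^^^^^^^^^^^^^^^^^^^^^^^^^
ValueError: all the input array dimensions except for the concatenation axis must match exactly, but along dimension 0, the array at index 0 has size 392 and the array at index 1 has size 391
```

```bash
sed -i 's/,391)/,len(a))/' m2.py; python3 m2.py pics/c4.png
```

```text
[640.20941842 -70.76391628 217.88852062] [ 0.88830819 -0.05706433  0.81830804]
shift [ 1.3 -1.8 33.1] x-ang 183.06 roll 0.1
[[221.77909414 257.73334849]]
[[210.95131379 305.9766542 ]]
post [[124.23681734  69.61356885]]
```

View pics/c4.png

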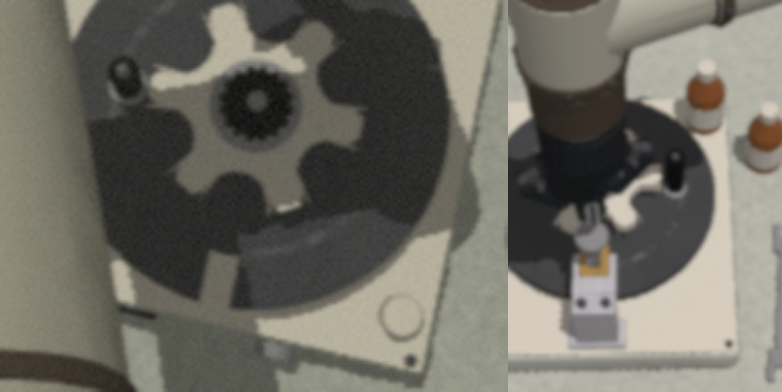

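Slot_b runs from (224,255) to (214,305), against a predicted (222,258) to (211,306). That puts it within about 1° of alignment, inside the slot's play and the nose taper. I'll press the head partway and check.

Call:
{"method": "drive_tool", "body": {"targets": [[1,1,-1.5,15,0],[1,1,-1.5,28,0],[1,1,-1.5,33,0],[1,1,-1.5,36,0],[1,1,-1.5,39,0],[1,1,-1.5,42,0],[1,1,-1.5,45,0],[1,1,-1.5,48,0],[1,1,-1.5,51,0],[1,1,-1.5,51,0]]}}

```text
clock: 6.4
position: [640.0, -73.1, 165.7]
ee_rot: [-0.026, 1.0, 0.0, 0.0]
contact_force: [0.2, 1.0, 0.9]
gripper_width: 0.1
grasp_force: 0.1
```

Call:
{"method": "drive_tool", "body": {"targets": [[1,0,0,4,0],[1,0,0,8,0],[1,0,0,12,0],[1,0,0,16,0]]}}

```text
clock: 6.8
position: [640.2, -73.2, 150.1]
ee_rot: [-0.026, 1.0, -0.0, 0.0]
contact_force: [-0.2, -0.5, 4.1]
gripper_width: -0.0
grasp_force: 1.6
```

```bash
python3 m2.py pics/c5.png
```

```text
[640.1860186  -73.16073232 150.14042357] [-0.17859393 -0.45948864  4.1112553 ]
shift [  0.8   0.7 -35.6] x-ang 182.97 roll -0.0
[[221.77909414 257.73334849]]
[[210.95131379 305.9766542 ]]
post [[124.23681734  69.61356885]]
```

View pics/c5.png

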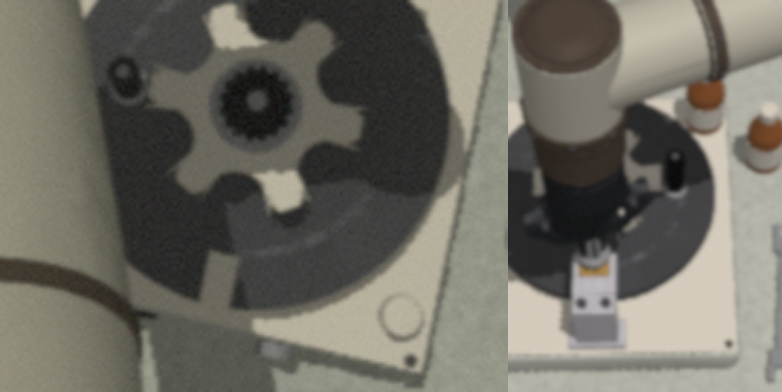

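The fingertips (595,250) are on the head and the bar is going through the slot at about 4 N. I'll press it down onto the stop.

Call:
{"method": "drive_tool", "body": {"targets": [[1,0,0,3,0],[1,0,0,6,0],[1,0,0,8,0],[1,0,0,9,0],[1,0,0,10,0],[1,0,0,10,0]]}}

```text
clock: 7.5
position: [639.9, -73.2, 142.0]
ee_rot: [-0.026, 1.0, -0.0, 0.0]
contact_force: [-3.7, 1.1, 9.5]
gripper_width: -0.1
grasp_force: 4.5
```

Call:
{"method": "drive_tool", "body": {"targets": [[1,0,0,1,0],[1,0,0,2,0],[1,0,0,3,0],[1,0,0,3,0],[1,0,0,3,0]]}}

```text
clock: 8.0
position: [640.0, -73.2, 141.9]
ee_rot: [-0.027, 1.0, -0.001, 0.001]
contact_force: [-7.2, 3.2, 19.0]
gripper_width: -0.0
grasp_force: 9.4
```

The bar is solid at 141.9 mm with 19 N on it, so it's home. I'll retreat upward and to the side, then check.

Call:
{"method": "drive_tool", "body": {"targets": [[1,0,0,-4,0],[1,0,0,-20,0],[1,0,0,-60,0],[1,0,0,-100,0],[1,0,-50,-100,0],[1,0,-100,-100,0],[1,0,-150,-100,0],[1,0,-200,-100,0],[1,0,-200,-100,0],[1,0,-200,-100,0]]}}

```text
clock: 9.0
position: [649.6, -274.1, 235.4]
ee_rot: [-0.025, 1.0, 0.001, -0.001]
contact_force: [0.3, -0.1, -0.3]
gripper_width: -0.0
grasp_force: 0.0
```

```bash
python3 m.py pics/c6.png
```

```text
[ 649.55624113 -274.05432057  235.36149127] [ 0.32209672 -0.05690897 -0.34476112]
```

View pics/c6.png

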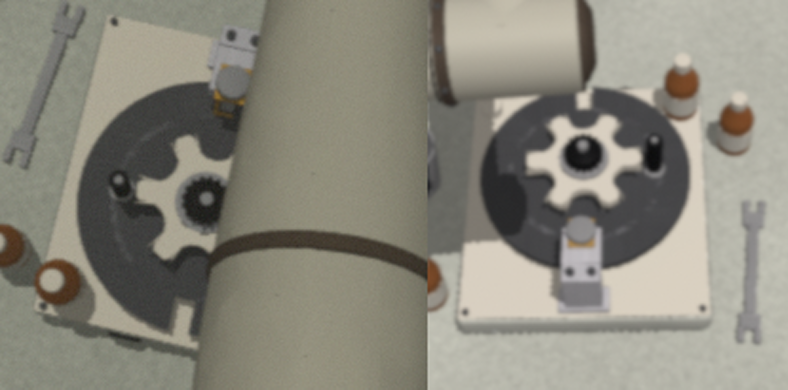

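The head (scene crop (580,232), previously (579,212)) is down on the guide block. The bottles are undisturbed and the arm is clear.

```bash
python3 -c "
from bench import arm
print(arm.job_done())"
```

```text
the job is handed in; nothing more can be done
None
```

The turntable is locked: I turned the disc to bring slot_a under the bar, pressed the bar fully home (head at about 142 mm, firm against its stop at 19 N), and handed the job in at about 9 s with the arm clear.

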